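# Drop a bench work support to its next hole

### The job

Lower the telescoping work support on the bench by one hole: squeeze its sprung button in to start the sleeve down, let the button go while the pin is between the two holes, then push the sleeve on down until the button springs fully out by itself at the very next hole, not past it. Be gentle: do not force the sleeve down against its locking pin, and leave the spray can, the wrench and the socket tray where they are.

Things in the scene. Friction and masses are not known exactly. Their poses are not given: they have to be found in the camera images.
- stand: The work support's fixed steel socket, 84 mm across, let into the bench. Origin on the post's axis, at bench level or up to 25 mm below it; z up, turned about z by up to 0.6 rad. On it stands an upright telescope: a 20 mm square steel post with holes in its -y face and over it the sleeve, its button on the +y side, its flat spine on the -y side.
- post: The fixed post (same frame as the stand), with the holes that the locking pin drops into, each 10 mm wide, 9.5 mm high. The second hole is 26 to 44 mm below the top one: this differs from support to support and must be felt. The third is 30 mm below the second.
- pin: The locking pin, 8 x 8 mm, hidden in the sleeve, in one piece with the button; it enters the holes 5 mm deep from the -y side. Its origin is on the axis at the sleeve's lower end. Pushing the sleeve down while the pin is caught in a hole loads the pin against the hole's edge.
- sleeve (a joint): How far the sleeve has slid down the post (m): 0 = pin in the top hole (start), growing downwards; 0.75 mm of play each way in a hole. The sleeve, a 28 x 28 mm aluminium tube 105 mm high, weighs 0.25 to 0.5 kg and rubs on the post with about 6 N, so it does not fall by itself; between holes with the button let go the pin drags with about 3 N more.
- latch (a joint): How far the button is pressed in (m): 0 = sprung fully out (only with the pin in a hole), 0.007 = fully in. The pin is clear of the hole from 0.005; let go between two holes, the button stays in at 0.005 and pops out only when the sleeve reaches a hole. The spring pushes out with 5 N when out, 10 N when fully in.
- button_face (a point): Centre of the button's outer face, axes as the stand's; the button is pushed along -y. It is a 16 x 16 mm dark steel block on the sleeve's +y face, 18 mm below the sleeve's upper end. Its face is 22 mm from the axis when out, 15 mm when fully in.
- rest_top (a point): Centre of the flat top of the black work rest that caps the sleeve, 30 mm above the button's centre; moves with the sleeve. The rest is 58 mm (x) by 24 mm (y), 12 mm thick, with a lip 7 mm wide and 6 mm high along each of its two x ends.
- spray_can: A grey spray can, 60 mm in diameter and 150 mm high, standing on the bench; origin under its centre. Leave alone.
- wrench: A steel wrench 200 mm long lying on the bench; origin under its middle. Leave alone.
- socket_tray: A dark steel tray 110 x 170 x 30 mm with five sockets in it, standing on the bench; origin under its centre. Leave alone.
- spine_back (a point): Centre of the spine's outer face at the button's height, straight opposite the button, 22 mm from the axis on the -y side. The spine is 22 mm wide and runs the sleeve's full height. It is 44 mm from the button's face when that is out, 37 mm when fully in: the two can be pinched between two fingers from above.

How it is judged (in metres and radians):
On the way:
1. the sleeve has been started down by 8 mm or more and the button let go between the holes, so that it rests on its spring, neither held fully in nor out (value of joint sleeve above 0.008 m and value of joint latch between 0.0035 and 0.0058 m), for 0.1 s.
At the end, for the whole second after the job is handed in: The sleeve is locked at the second hole: slid down by 24 to 46 mm (where the second hole is), at rest, and the button out to within 1.5 mm of its full height, which it reaches only with the pin in the hole. The spray can, wrench and socket tray are within 20 mm of where they stood (value of joint sleeve between 0.024 and 0.046 m and value of joint latch below 0.0015 m and velocity of joint sleeve between -0.005 and 0.005 m/s and distance of each of spray_can, wrench, socket_tray from where it was at the start of the episode below 0.02 m); the robot touches nothing.
It fails at once if the sleeve is slid past its second hole (more than 50 mm down) (value of joint sleeve above 0.05 m).
It fails at once if the sleeve is forced: the locking pin is pressed against the post with more than 30 N (contact force between pin and post above 30 N).
It fails at once if a bystander is knocked away by more than 40 mm (distance of any of spray_can, wrench, socket_tray from where it was at the start of the episode above 0.04 m).
It also fails if it takes over 45 s, if anything falls off the work surface, if the arm or the gripper's body presses on something with over 40 N, if the wrist force passes 120 N, or if a joint passes its speed limit or range.

### The arm

A 6-joint arm with a two-finger parallel gripper is mounted at the origin on the work surface. World frame = base frame: x ahead of the robot, y to its left, z up, the work surface at z = 0. Lengths are in mm, angles in rad, forces in N, time in s.
With the tool pointing down it reaches from about 375 to 900 mm from the base axis. Payload 3.1 kg.
Tool frame: the origin (TCP) lies between the finger pads; the fingertips stand arm.tip_extent ahead of it and the grasp point (between the pads) lies 8 mm behind it (arm.tip_extent is the distance from the TCP to the fingertips, in mm); z points along the fingers, y is the line along which they close (so a half turn about z gives the same grasp; the last joint's range is limited). The gripper opens to 87 mm and grips with 3 to 60 N. Pads are 19 mm wide; open, the fingers measure 117 mm over their backs; the gripper's body (75 mm by 190 mm) begins 51 mm behind the grasp point.
Start: joints at [0.939, 0.527, 1.433, -0, 1.181, -0.178], TCP at [273.948, 561.738, 233.548] pointing down, gripper open.
Joint ranges: [-3.08, 3.08], [-0.75, 2.2], [0.22, 2.44], [-1.43, 4.57], [0, 2.65], [-2.85, 2.85]. Speed limits (rad/s): [2.79, 2.79, 3.14, 3.14, 3.14, 3.14].

### API

Orientations are given as a unit quaternion [w, x, y, z].
In Python, from station import arm gives the robot as it stands.
- The arm moves only by the tool carry_out, never from a script. Its argument "moves" is a list of rows, each a list of 7 numbers: the shift along the world's x, y, z in cm, then the turn, a rotation vector about the world's x, y, z in rad, then the opening, from 0 (shut) to 1 (fully open). A call has 1 to 8 rows; each row shifts and turns the commanded pose from where the row before left it; what a row does not reach is not made up. A row lasts 1/8 s, in which the tool goes at most 62.5 mm and 10.7 degrees, less where a joint would pass 70% of its speed; a pose out of reach is approached as far as the arm can. A call with a gripper value outside its range is refused whole. The fingers move at their own pace and stop on an object; the grip force is fixed at half the most. Time passes only in rows, so rows that do not move let the fingers close. It gives the time, the measured TCP pose, the force, the opening and the grip force at its end, in the units of the state.
- arm.get_obs(): the state, without advancing time (a new reading comes with each control period).
- arm.read_camera(name): name is "scene" or "top" or "wrist"; returns a dict with "img" (420x560x3 uint8, blue, green, red), "mtx" (3x3 intrinsics, pixels), "world_from_camera" (4x4, takes a point from camera to world coordinates); the wrist camera has in their place "hand_eye" (4x4, takes a point from camera to tool coordinates, whose origin is the TCP and whose axes are the flange's). Camera axes: x right, y down, z forward; pixel columns grow to the right and rows downward; lengths in mm; the calibration is good to about 2 mm. A picture is of the moment at which its call begins: read the wrist's pose just before it. There is no depth.
- arm.finish_job(): hands the job in; it is judged then, once.
The state is a dict: "time": time; "joints": joint angles; "joint_vel": joint speeds; "joint_torque": joint torques, N m; "tcp_pos": TCP position; "ee_rot": TCP orientation; "force": force on the tool from outside, world axes, zero at the start; "torque": the same for the moment, N m; "finger_gap": finger opening in mm; "finger_force": force on a finger pad.
Only numpy, scipy, OpenCV 4.12 (cv2) and the standard library are available. Lean on these libraries where they do the work, as an engineer would, in place of code of your own. Each camera call takes 0.05 s, during which the arm holds its last target. There are 200 camera calls.

## Working session

There is one attempt and no reset: what is moved stays moved. The work goes in short steps, Python scripts to look and compute and a tool call to move; the robot and the scene stay as the last step left them, time stands still between calls to the robot, and variables do not carry over. Pictures are saved under pics/ and viewed, at most 10 in all, crops included, and the job is handed in when it is done.

Besides the shell and the picture viewer there is one more tool, called after "Request:" by a JSON object that holds its "api" and its "payload", one argument or row to a line. carry_out: Moves the arm, as the interface text tells. Its arguments: {"type":"object","properties":{"moves":{"type":"array","items":{"type":"array","items":{"type":"number"}}}},"required":["moves"]}

```bash
mkdir -p pics; python3 - <<'E'
from station import arm
import cv2,numpy as np
o=arm.get_obs();print(o['tcp_pos'],o['ee_rot'],o['finger_gap'],arm.tip_extent)
for n in("scene","top"):
    c=arm.read_camera(n);cv2.imwrite(f'pics/{n}.png',c['img']);np.savez(n,**c);print(c['mtx'],c['world_from_camera'])
E
```

```text
[273.54093226 561.17036612 232.55769068] [-4.06380678e-04  2.24947553e-01  9.74370271e-01 -1.00457631e-03] 86.80729270557808 11.0
[[403.97702365   0.         283.95717599]
 [  0.         403.97702365 209.97572105]
 [  0.           0.           1.        ]] [[-5.54394385e-01  6.26396879e-01 -5.47972459e-01  1.17517679e+03]
 [ 8.32236011e-01  4.12916932e-01 -3.69976796e-01  3.91259426e+02]
 [-5.48520387e-03 -6.61155472e-01 -7.50228868e-01  9.66480407e+02]
 [ 0.00000000e+00  0.00000000e+00  0.00000000e+00  1.00000000e+00]]
[[515.03758535   0.         282.1116228 ]
 [  0.         515.03758535 216.17926639]
 [  0.           0.           1.        ]] [[-2.93849265e-02 -9.85614975e-01  1.66432109e-01  3.82651785e+02]
 [-9.99428438e-01  3.17546686e-02  1.15947923e-02 -2.10887756e+01]
 [-1.67129974e-02 -1.65996271e-01 -9.85984743e-01  1.33088916e+03]
 [ 0.00000000e+00  0.00000000e+00  0.00000000e+00  1.00000000e+00]]
```

View pics/scene.png

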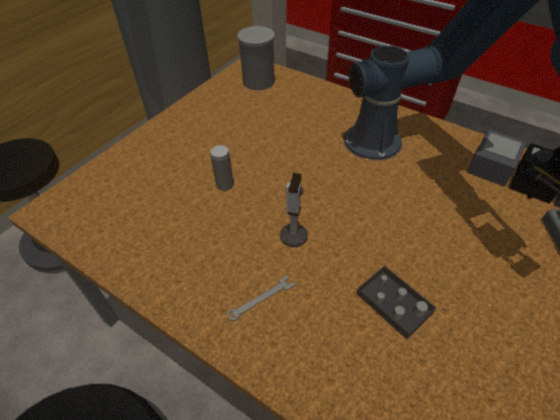

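View pics/top.png

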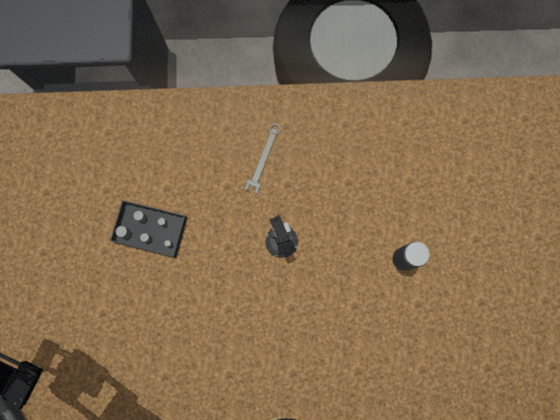

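The stand is at about (282,242) in the top view, with the rest at (281,232). In the scene view, the socket is at (294,235) and the rest at (295,183). The can, wrench and tray are well clear of it. I'll enlarge both views.

```bash
python3 - <<'E'
import cv2,numpy as np
t=np.load('top.npz')['img'][205:265,250:320];s=np.load('scene.npz')['img'][165:255,265:325]
a=cv2.resize(t,(420,360),interpolation=cv2.INTER_CUBIC);b=cv2.resize(s,(360,540),interpolation=cv2.INTER_CUBIC)
o=np.zeros((540,780,3),np.uint8);o[:360,:420]=a;o[:,420:]=b
cv2.imwrite('pics/crop.png',cv2.convertScaleAbs(o,alpha=1.6))
E
```

```text
(no output)
```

View pics/crop.png

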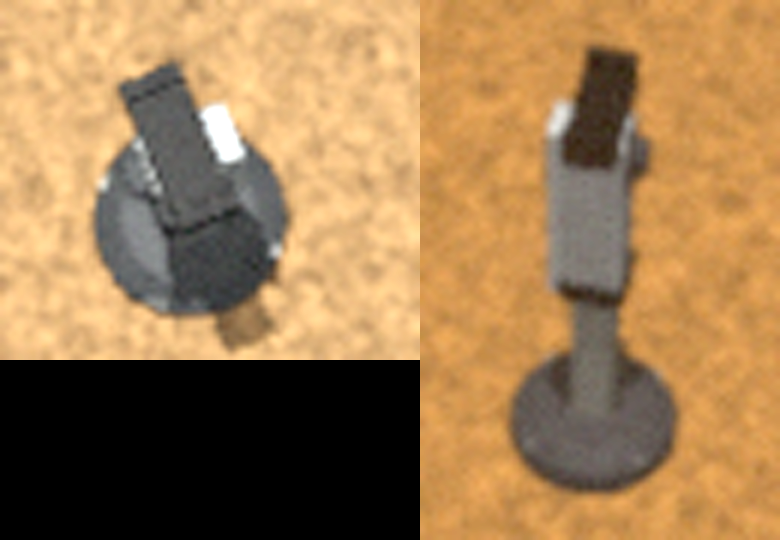

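The top crop shows the rest's top with corners at (120,85), (180,62), (240,208) and (175,230). The bright spine is on its right and the button on its left. The scene crop shows the rest's top centred near (601,106). I'll triangulate from these.

```bash
cat > h.py <<'E'
import numpy as np
T=np.load('top.npz');S=np.load('scene.npz')
def ray(c,p,W=None):
    W=c['world_from_camera'] if W is None else W
    d=W[:3,:3]@np.linalg.solve(c['mtx'],[p[0],p[1],1]);return W[:3,3],d/np.linalg.norm(d)
def plane(c,p,z,W=None):
    o,d=ray(c,p,W);return o+d*(z-o[2])/d[2]
def tri(*rs):
    A=sum(np.eye(3)-np.outer(d,d) for o,d in rs);b=sum((np.eye(3)-np.outer(d,d))@o for o,d in rs)
    x=np.linalg.solve(A,b);return x,[np.linalg.norm((np.eye(3)-np.outer(d,d))@(x-o)) for o,d in rs]
E
python3 - <<'E'
from h import *
t=lambda x,y:(249.6+x/6,204.6+y/6)
s=lambda x,y:(264.6+(x-420)/6,164.6+y/6)
x,e=tri(ray(T,t(179,146)),ray(S,s(601,106)));print('rest',x,e)
P=[plane(T,t(*q),x[2]) for q in [(120,85),(180,62),(240,208),(175,230)]]
for p in P:print(p)
far=(P[0]+P[1])/2;near=(P[2]+P[3])/2;d=far-near;print(np.hypot(*d[:2]),np.arctan2(d[1],d[0]))
print('socket',plane(T,t(192,218),0),plane(S,s(594,420),0))
E
```

```text
rest [541.12642351  -1.86312033 228.74094214] [np.float64(0.3933167405858869), np.float64(0.39331674058582483)]
[563.87652771  19.17205043 228.74094214]
[571.61001526  -2.75683472 228.74094214]
[517.77435057 -22.76686171 228.74094214]
[510.57019342   0.78264326 228.74094214]
56.90765434106431 0.3441362920714899
socket [542.11274693  -2.19045841   0.        ] [ 5.35847414e+02 -5.94073830e+00  1.13686838e-13]
```

Request:
{"api": "carry_out", "payload": {
  "moves": [
    [2.4,-5.1,1,0,0,0.075,1],
    [2.4,-5.1,1,0,0,0.075,1],
    [2.4,-5.1,1,0,0,0.075,1],
    [2.4,-5.1,1,0,0,0.075,1],
    [2.4,-5.1,1,0,0,0.075,1],
    [2.4,-5.1,1,0,0,0.075,1],
    [2.4,-5.1,1,0,0,0.075,1],
    [2.4,-5.1,1,0,0,0.075,1]
  ]
}}

```text
time: 1.1
tcp_pos: [466.2, 152.0, 313.7]
ee_rot: [-0.0, -0.074, 0.997, 0.0]
force: [0.9, 0.8, -0.4]
finger_gap: 87.0
finger_force: 0.0
```

Request:
{"api": "carry_out", "payload": {
  "moves": [
    [2.4,-5.1,1,0,0,0.075,1],
    [2.4,-5.1,1,0,0,0.075,1],
    [2.4,-5.1,1,0,0,0.06,1],
    [0,0,0,0,0,0,1],
    [0,0,0,0,0,0,1]
  ]
}}

```text
time: 1.72
tcp_pos: [537.1, 1.0, 342.8]
ee_rot: [-0.001, -0.177, 0.984, 0.001]
force: [-0.1, -0.5, -0.3]
finger_gap: 87.0
finger_force: 0.0
```

```bash
cat > look.py <<'E'
import sys,cv2,numpy as np
from station import arm
from scipy.spatial.transform import Rotation as R
def look(name):
    o=arm.get_obs();c=arm.read_camera("wrist")
    q=np.array(o['ee_rot']);M=np.eye(4);M[:3,:3]=R.from_quat(q[[1,2,3,0]]).as_matrix();M[:3,3]=o['tcp_pos']
    W=M@c['hand_eye'];np.savez(name,img=c['img'],mtx=c['mtx'],world_from_camera=W)
    cv2.imwrite(f'pics/{name}.png',cv2.convertScaleAbs(c['img'],alpha=1.5))
    ty=M[:3,1];print(o['time'],o['tcp_pos'],'ty',ty,np.arctan2(ty[1],ty[0])-np.pi/2,'F',o['force'],o['finger_gap'],o['finger_force'],np.round(o['joints'],2));print(W.round(2))
if __name__=='__main__':look(sys.argv[1])
E
python3 look.py w1
```

```text
1.725 [537.11181285   1.03806391 342.78420401] ty [-0.34774066  0.93758903  0.00180111] 0.3551608930601611 F [-0.06853504 -0.47027519 -0.34815367] 86.9879730032501 0.0 [-0.21  0.29  1.5   0.    1.35 -2.13]
[[-3.5000e-01  9.1000e-01  2.3000e-01  4.7552e+02]
 [ 9.4000e-01  3.4000e-01  9.0000e-02 -2.1830e+01]
 [ 0.0000e+00  2.4000e-01 -9.7000e-01  4.9440e+02]
 [ 0.0000e+00  0.0000e+00  0.0000e+00  1.0000e+00]]
```

View pics/w1.png

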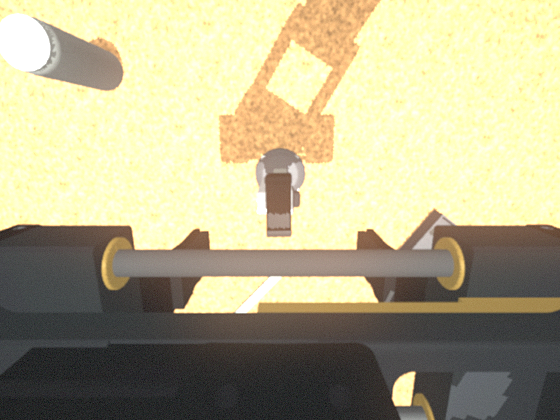

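The wrist view looks along the tool. The black rest is at about (279,205), upright in the image, so the yaw is right. The button is at (297,198) and the spine at (261,200). I'll measure in an enlarged crop.

```bash
python3 - <<'E'
import cv2,numpy as np
a=np.load('w1.npz')['img'][140:245,240:330]
cv2.imwrite('pics/w1c.png',cv2.resize(a,None,fx=5.7,fy=5.7,interpolation=cv2.INTER_CUBIC))
E
```

```text
(no output)
```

View pics/w1c.png

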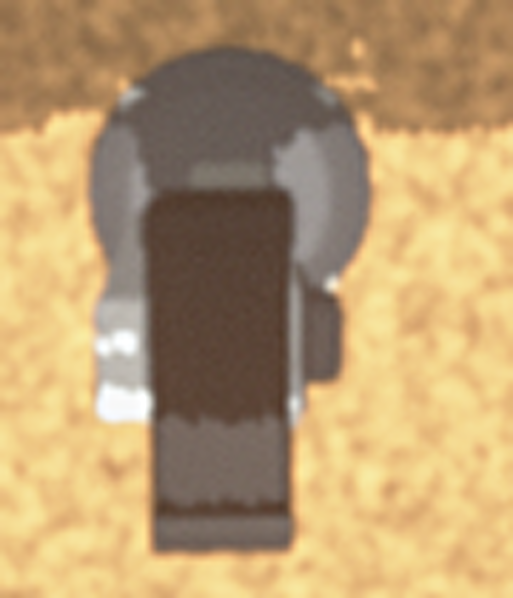

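```bash
python3 - <<'E'
from h import *
w=np.load('w1.npz');f=lambda x,y:(239.6+x/5.7,139.6+y/5.7)
a=0.355;ex=np.array([np.cos(a),np.sin(a)]);ey=np.array([-ex[1],ex[0]]);c=np.array([541,-2])
def p(n,q,z):
    P=plane(w,f(*q),z)[:2];print(n,P.round(1),'stand',((P-c)@ex).round(1),((P-c)@ey).round(1))
p('far lip L',(153,550),235);p('far lip R',(294,550),235);p('inner lip',(223,515),235)
p('midL',(150,400),229);p('midR',(293,400),229)
for z in(195,199,203,207):p('btn outer mid %d'%z,(342,336),z)
p('btn outer top far corner',(342,382),207);p('spine far',(97,420),217);p('spine 199',(97,330),199)
t=lambda x,y:(249.6+x/6,204.6+y/6)
x,e=tri(ray(w,f(223,550)),ray(T,t(150,73)));print(x,e)
print('sock',plane(w,f(230,185),0))
E
```

```text
far lip L [570.2  -2.7] stand 27.2 -10.8
far lip R [562.2  19.2] stand 27.2 12.5
inner lip [560.5   6.1] stand 21.1 0.8
midL [547.8 -11.5] stand 3.1 -11.3
midR [539.6  10.7] stand 3.1 12.4
btn outer mid 195 [533.3  19. ] stand 0.0 22.4
btn outer mid 199 [532.5  18.5] stand -0.9 22.1
btn outer mid 203 [531.7  17.9] stand -1.8 21.9
btn outer mid 207 [530.9  17.4] stand -2.7 21.7
btn outer top far corner [538.8  20.4] stand 5.7 21.8
spine far [557.7 -18.5] stand 9.9 -21.2
spine 199 [546.9 -23.8] stand -2.0 -22.5
[567.21866757   8.2784423  232.43876078] [np.float64(0.18872071998807816), np.float64(0.18872071998814427)]
sock [539.32228791  -2.40545547   0.        ]
```

The measured points agree with the given sizes. The axis is near (539.2, -2.3), the rest's top is at z of about 228 and the button at about 198. I'll go down with the fingers either side of the button and spine.

Request:
{"api": "carry_out", "payload": {
  "moves": [
    [0.33,-0.66,-4.0,0,0,0,1],
    [0,0,-4.0,0,0,0,1],
    [0,0,-4.0,0,0,0,1],
    [0,0,-3.2,0,0,0,1],
    [0,0,0,0,0,0,0.65],
    [0,0,0,0,0,0,0.65]
  ]
}}

```text
time: 2.52
tcp_pos: [541.7, -5.0, 192.6]
ee_rot: [0.001, -0.178, 0.984, -0.0]
force: [0.3, 1.6, -0.2]
finger_gap: 74.4
finger_force: 0.0
```

```bash
python3 look.py w2
```

```text
2.525 [541.70939124  -5.03517426 192.58642265] ty [-3.50131386e-01  9.36700268e-01 -7.87206934e-04] 0.3577114803316268 F [ 0.33569043  1.56734248 -0.18252535] 74.44476364138875 0.0 [-0.22  0.47  1.69  0.    0.98 -2.14]
[[-3.5000e-01  9.1000e-01  2.3000e-01  4.7962e+02]
 [ 9.4000e-01  3.4000e-01  8.0000e-02 -2.7850e+01]
 [-0.0000e+00  2.4000e-01 -9.7000e-01  3.4401e+02]
 [ 0.0000e+00  0.0000e+00  0.0000e+00  1.0000e+00]]
```

View pics/w2.png

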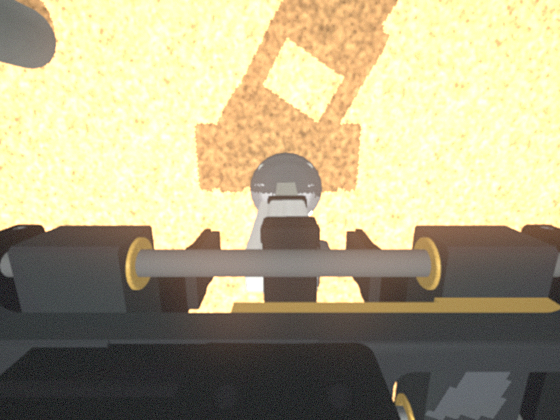

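The fingers straddle the rest. Their midpoint is at column 283 and the rest's centre at 290, which is the 3.5 mm offset I wanted. I'll pinch now.

Request:
{"api": "carry_out", "payload": {
  "moves": [
    [0,0,0,0,0,0,0.3],
    [0,0,0,0,0,0,0.3],
    [0,0,0,0,0,0,0.3],
    [0,0,0,0,0,0,0.3],
    [0,0,0,0,0,0,0.3],
    [0,0,0,0,0,0,0.3]
  ]
}}

```text
time: 3.32
tcp_pos: [541.6, -5.9, 191.8]
ee_rot: [0.0, -0.177, 0.984, 0.0]
force: [1.8, 1.3, 2.3]
finger_gap: 35.7
finger_force: 30.0
```

The gap is 35.7 mm and the side force is low, so the button is fully in. I'll start the sleeve down.

Request:
{"api": "carry_out", "payload": {
  "moves": [
    [0,0,-0.1,0,0,0,0.3],
    [0,0,-0.1,0,0,0,0.3],
    [0,0,-0.1,0,0,0,0.3],
    [0,0,-0.1,0,0,0,0.3]
  ]
}}

```text
time: 3.82
tcp_pos: [541.6, -5.9, 187.6]
ee_rot: [0.0, -0.177, 0.984, -0.0]
force: [2.9, 1.0, 2.5]
finger_gap: 36.0
finger_force: 30.0
```

Request:
{"api": "carry_out", "payload": {
  "moves": [
    [0,0,-0.2,0,0,0,0.3],
    [0,0,-0.2,0,0,0,0.3],
    [0,0,-0.2,0,0,0,0.3],
    [0,0,-0.2,0,0,0,0.3],
    [0,0,-0.2,0,0,0,0.3],
    [0,0,0,0,0,0,0.3]
  ]
}}

```text
time: 4.58
tcp_pos: [541.6, -5.9, 177.3]
ee_rot: [0.0, -0.177, 0.984, -0.0]
force: [4.1, 1.8, -2.0]
finger_gap: 36.0
finger_force: 30.0
```

Request:
{"api": "carry_out", "payload": {
  "moves": [
    [0,0,0,0,0,0,0.7],
    [0,0,0,0,0,0,0.7],
    [0,0,0,0,0,0,0.7],
    [0,0,0,0,0,0,0.7],
    [0,0,0,0,0,0,0.7]
  ]
}}

```text
time: 5.2
tcp_pos: [541.0, -6.0, 177.5]
ee_rot: [-0.0, -0.177, 0.984, -0.0]
force: [-0.1, 0.5, -0.4]
finger_gap: 60.4
finger_force: 0.0
```

```bash
python3 look.py w3; python3 - <<'E'
from station import arm
import cv2,numpy as np
c=arm.read_camera("scene");np.savez('scene2',**c)
a=np.load('w3.npz')['img'][150:320,190:380];b=c['img'][165:255,265:325];b0=np.load('scene.npz')['img'][165:255,265:325]
r=lambda i,f:cv2.resize(i,None,fx=f,fy=f,interpolation=cv2.INTER_CUBIC)
o=np.zeros((450,780,3),np.uint8);A=r(a,2);o[:340,:380]=A;B=np.hstack([r(b0,3.2),r(b,3.2)]);o[:288,384:768]=B
cv2.imwrite('pics/c3.png',cv2.convertScaleAbs(o,alpha=1.4))
E
```

```text
5.2 [541.02444917  -6.00231905 177.4951264 ] ty [-3.48699307e-01  9.37234652e-01 -3.44248242e-06] 0.3561829464199624 F [-0.05511103  0.53983734 -0.41202301] 60.44085003341162 0.0 [-0.22  0.49  1.7  -0.    0.95 -2.14]
[[-3.5000e-01  9.1000e-01  2.3000e-01  4.7920e+02]
 [ 9.4000e-01  3.4000e-01  8.0000e-02 -2.8740e+01]
 [-0.0000e+00  2.4000e-01 -9.7000e-01  3.2903e+02]
 [ 0.0000e+00  0.0000e+00  0.0000e+00  1.0000e+00]]
```

View pics/c3.png

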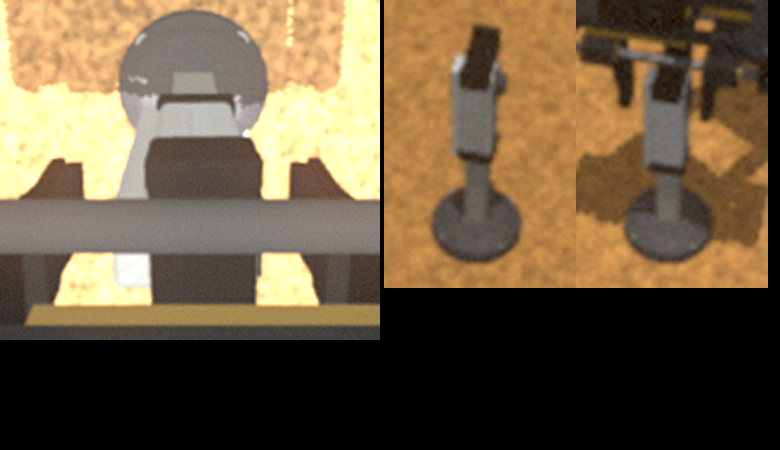

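The sleeve is about 14 mm down and the button is released. The crop shows it clear of both fingers. I'll rise, close the fingers, centre over the rest and approach its top.

Request:
{"api": "carry_out", "payload": {
  "moves": [
    [0,0,4,0,0,0,0.7],
    [0,0,4,0,0,0,0.7],
    [-0.18,0.37,0,0,0,0,0],
    [0,0,0,0,0,0,0],
    [0,0,0,0,0,0,0],
    [0,0,0,0,0,0,0],
    [0,0,0,0,0,0,0],
    [0,0,-2.3,0,0,0,0]
  ]
}}

```text
time: 6.3
tcp_pos: [541.0, -2.5, 235.6]
ee_rot: [0.002, -0.177, 0.984, -0.001]
force: [-0.5, -0.4, 0.1]
finger_gap: 9.1
finger_force: 0.0
```

Request:
{"api": "carry_out", "payload": {
  "moves": [
    [0,0,-0.4,0,0,0,0],
    [0,0,0,0,0,0,0]
  ]
}}

```text
time: 6.55
tcp_pos: [539.4, -2.2, 230.4]
ee_rot: [-0.0, -0.177, 0.984, 0.0]
force: [-0.1, 0.1, -0.5]
finger_gap: 0.7
finger_force: 0.0
```

Request:
{"api": "carry_out", "payload": {
  "moves": [
    [0,0,-0.2,0,0,0,0],
    [0,0,-0.2,0,0,0,0],
    [0,0,0,0,0,0,0]
  ]
}}

```text
time: 6.92
tcp_pos: [539.5, -2.2, 226.7]
ee_rot: [0.0, -0.177, 0.984, -0.0]
force: [-0.2, -0.3, -0.3]
finger_gap: 0.4
finger_force: 0.0
```

Request:
{"api": "carry_out", "payload": {
  "moves": [
    [0,0,-0.1,0,0,0,0],
    [0,0,-0.1,0,0,0,0],
    [0,0,-0.1,0,0,0,0]
  ]
}}

```text
time: 7.3
tcp_pos: [539.5, -2.2, 224.3]
ee_rot: [0.0, -0.177, 0.984, -0.0]
force: [-1.3, 0.8, 7.7]
finger_gap: 0.0
finger_force: 4.1
```

Request:
{"api": "carry_out", "payload": {
  "moves": [
    [0,0,-0.1,0,0,0,0],
    [0,0,-0.1,0,0,0,0]
  ]
}}

```text
time: 7.55
tcp_pos: [539.5, -2.2, 222.9]
ee_rot: [0.0, -0.177, 0.984, -0.0]
force: [-1.3, 0.6, 7.7]
finger_gap: 0.4
finger_force: 4.1
```

Request:
{"api": "carry_out", "payload": {
  "moves": [
    [0,0,-0.1,0,0,0,0],
    [0,0,-0.1,0,0,0,0]
  ]
}}

```text
time: 7.8
tcp_pos: [539.5, -2.1, 220.9]
ee_rot: [0.0, -0.177, 0.984, -0.0]
force: [-2.5, 0.6, 7.8]
finger_gap: -0.1
finger_force: 4.1
```

Contact made, and the sleeve slides at a steady 7.7 N. The second hole can't be before TCP z of about 213, so I'll go on to about 216 and then take finer steps.

Request:
{"api": "carry_out", "payload": {
  "moves": [
    [0,0,-0.1,0,0,0,0],
    [0,0,-0.1,0,0,0,0],
    [0,0,-0.1,0,0,0,0],
    [0,0,-0.1,0,0,0,0],
    [0,0,0,0,0,0,0]
  ]
}}

```text
time: 8.43
tcp_pos: [539.5, -2.2, 216.8]
ee_rot: [0.0, -0.177, 0.984, -0.0]
force: [-1.9, 0.8, 7.2]
finger_gap: 0.8
finger_force: 3.7
```

Request:
{"api": "carry_out", "payload": {
  "moves": [
    [0,0,-0.05,0,0,0,0],
    [0,0,-0.05,0,0,0,0],
    [0,0,-0.05,0,0,0,0],
    [0,0,-0.05,0,0,0,0]
  ]
}}

```text
time: 8.93
tcp_pos: [539.5, -2.2, 214.9]
ee_rot: [0.0, -0.177, 0.984, -0.0]
force: [-1.8, 0.1, 8.6]
finger_gap: 0.4
finger_force: 4.2
```

Request:
{"api": "carry_out", "payload": {
  "moves": [
    [0,0,-0.05,0,0,0,0],
    [0,0,-0.05,0,0,0,0],
    [0,0,-0.05,0,0,0,0]
  ]
}}

```text
time: 9.3
tcp_pos: [539.5, -2.2, 213.4]
ee_rot: [0.0, -0.177, 0.984, -0.0]
force: [-2.2, 0.9, 8.3]
finger_gap: 0.5
finger_force: 4.2
```

Request:
{"api": "carry_out", "payload": {
  "moves": [
    [0,0,-0.05,0,0,0,0],
    [0,0,-0.05,0,0,0,0],
    [0,0,-0.05,0,0,0,0]
  ]
}}

```text
time: 9.68
tcp_pos: [539.5, -2.1, 211.9]
ee_rot: [0.0, -0.177, 0.984, -0.0]
force: [-2.3, -0.1, 8.5]
finger_gap: 0.5
finger_force: 4.2
```

Request:
{"api": "carry_out", "payload": {
  "moves": [
    [0,0,-0.05,0,0,0,0],
    [0,0,-0.05,0,0,0,0],
    [0,0,-0.05,0,0,0,0]
  ]
}}

```text
time: 10.05
tcp_pos: [539.5, -2.2, 210.4]
ee_rot: [0.0, -0.177, 0.984, -0.0]
force: [-2.6, 0.8, 8.4]
finger_gap: 0.6
finger_force: 4.2
```

Request:
{"api": "carry_out", "payload": {
  "moves": [
    [0,0,-0.05,0,0,0,0],
    [0,0,-0.05,0,0,0,0],
    [0,0,-0.05,0,0,0,0]
  ]
}}

```text
time: 10.42
tcp_pos: [539.5, -2.2, 208.9]
ee_rot: [0.0, -0.177, 0.984, -0.0]
force: [-2.9, 0.3, 7.8]
finger_gap: 0.1
finger_force: 4.1
```

Request:
{"api": "carry_out", "payload": {
  "moves": [
    [0,0,-0.05,0,0,0,0],
    [0,0,-0.05,0,0,0,0],
    [0,0,-0.05,0,0,0,0]
  ]
}}

```text
time: 10.8
tcp_pos: [539.6, -2.2, 207.4]
ee_rot: [0.0, -0.177, 0.984, -0.0]
force: [-2.6, 0.5, 7.9]
finger_gap: 0.2
finger_force: 4.2
```

Request:
{"api": "carry_out", "payload": {
  "moves": [
    [0,0,-0.05,0,0,0,0],
    [0,0,-0.05,0,0,0,0],
    [0,0,-0.05,0,0,0,0]
  ]
}}

```text
time: 11.18
tcp_pos: [539.5, -2.2, 205.9]
ee_rot: [0.0, -0.177, 0.984, -0.0]
force: [-2.3, 0.6, 8.1]
finger_gap: 0.3
finger_force: 4.1
```

Request:
{"api": "carry_out", "payload": {
  "moves": [
    [0,0,-0.05,0,0,0,0],
    [0,0,-0.05,0,0,0,0],
    [0,0,-0.05,0,0,0,0]
  ]
}}

```text
time: 11.55
tcp_pos: [539.5, -2.2, 204.3]
ee_rot: [0.0, -0.177, 0.984, -0.0]
force: [-1.8, -0.5, 8.2]
finger_gap: 0.5
finger_force: 4.2
```

Request:
{"api": "carry_out", "payload": {
  "moves": [
    [0,0,-0.05,0,0,0,0],
    [0,0,-0.05,0,0,0,0],
    [0,0,-0.05,0,0,0,0]
  ]
}}

```text
time: 11.92
tcp_pos: [539.6, -2.2, 202.0]
ee_rot: [0.0, -0.177, 0.984, -0.0]
force: [-0.5, 1.4, 2.0]
finger_gap: 0.4
finger_force: 1.2
```

The force fell to 2 N, so the pin may have dropped into the hole. One small step will show whether the sleeve is blocked.

Request:
{"api": "carry_out", "payload": {
  "moves": [
    [0,0,-0.05,0,0,0,0],
    [0,0,-0.05,0,0,0,0]
  ]
}}

```text
time: 12.18
tcp_pos: [539.6, -2.2, 201.0]
ee_rot: [0.0, -0.177, 0.984, -0.0]
force: [-1.9, 0.2, 7.8]
finger_gap: 0.5
finger_force: 4.0
```

```bash
python3 - <<'E'
from station import arm
import cv2,numpy as np
c=arm.read_camera("scene");np.savez('scene3',**c);w=arm.read_camera("wrist")
r=lambda i,f:cv2.resize(i,None,fx=f,fy=f,interpolation=cv2.INTER_CUBIC)
B=np.hstack([r(np.load(n)['img'][175:235,270:320],7) for n in('scene.npz','scene3.npz')])
o=np.zeros((600,780,3),np.uint8);o[:B.shape[0],:700]=B;A=w['img'][170:260,180:390];o[420:600,:420]=r(A,2)
cv2.imwrite('pics/c4.png',cv2.convertScaleAbs(o,alpha=1.4))
E
```

```text
(no output)
```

View pics/c4.png

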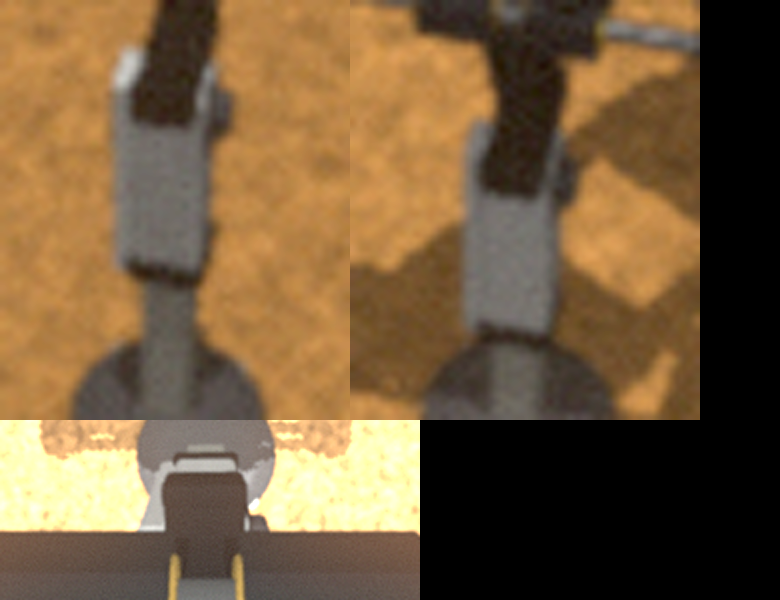

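The button stands out of the sleeve about as far as at the start (right picture, (575,180)), so it looks popped. I'll confirm with one gentle push.

Request:
{"api": "carry_out", "payload": {
  "moves": [
    [0,0,-0.05,0,0,0,0],
    [0,0,-0.03,0,0,0,0],
    [0,0,0,0,0,0,0]
  ]
}}

```text
time: 12.65
tcp_pos: [539.6, -2.2, 200.9]
ee_rot: [0.0, -0.177, 0.984, -0.0]
force: [-1.9, 0.7, 9.5]
finger_gap: 0.6
finger_force: 5.0
```

The sleeve is stalled against the pin at a gentle 9.5 N, so it is locked. I'll retreat and take a clear look.

Request:
{"api": "carry_out", "payload": {
  "moves": [
    [0,0,0.5,0,0,0,0],
    [0,0,4,0,0,0,0],
    [0,0,5,0,0,0,0],
    [0,0,4,0,0,0,0],
    [0,0,0,0,0,0,0],
    [0,0,0,0,0,0,0]
  ]
}}

```text
time: 13.4
tcp_pos: [538.8, -2.0, 333.7]
ee_rot: [-0.001, -0.177, 0.984, 0.0]
force: [-0.0, 0.2, -0.5]
finger_gap: 0.7
finger_force: 0.0
```

```bash
python3 look.py w5; python3 - <<'E'
from station import arm
import cv2,numpy as np
c=arm.read_camera("scene")
r=lambda i,f:cv2.resize(i,None,fx=f,fy=f,interpolation=cv2.INTER_CUBIC)
o=np.zeros((600,800,3),np.uint8);o[:420,:350]=r(c['img'][175:235,270:320],7)
A=r(np.load('w5.npz')['img'][140:245,240:330],5);o[:525,350:800]=A
cv2.imwrite('pics/c5.png',o)
E
```

```text
13.4 [538.7644974   -2.00966096 333.71604187] ty [-0.34869778  0.93723461  0.00107217] 0.3561815341138648 F [-0.00714894  0.19037446 -0.46453364] 0.7446419758561408 0.0 [-0.21  0.3   1.52  0.    1.32 -2.14]
[[-3.5000e-01  9.1000e-01  2.3000e-01  4.7715e+02]
 [ 9.4000e-01  3.4000e-01  8.0000e-02 -2.4840e+01]
 [ 0.0000e+00  2.4000e-01 -9.7000e-01  4.8533e+02]
 [ 0.0000e+00  0.0000e+00  0.0000e+00  1.0000e+00]]
```

View pics/c5.png

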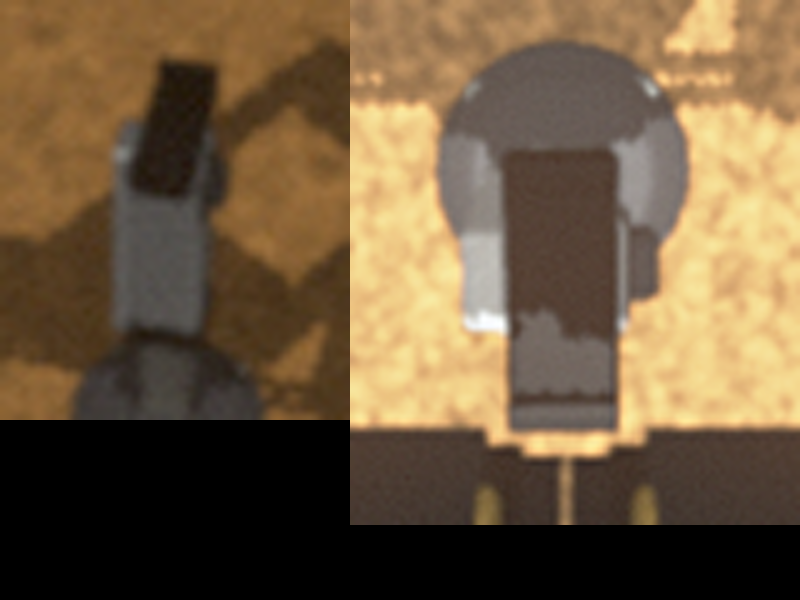

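The button's edge (657) is as far from the rest's centre (562) as the spine's edge (463), in the same proportion as at the start. It is fully out, and the sleeve is about 38 mm down. Handing in.

```bash
python3 -c "
from station import arm
print(arm.finish_job())"
```

```text
the job is handed in; nothing more can be done
None
```

I lowered the support by one hole and handed the job in: the sleeve is about 38 mm down, the button looks fully out in the last image, and a gentle push no longer moved it. The can, wrench and tray were not touched, and no verdict was returned.

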